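# Short spin: bayonet lid held half-turned on a mini centrifuge

### The job

Give the tubes in the mini centrifuge a short spin: pull the orange transport lock all the way out to its end stop, set the blue bayonet lid on the bowl with its lugs down in the two slots, then twist it clockwise against its return spring, about half-way, until its orange pointers stand in the green arcs, well before the lock clicks. Finish holding the lid there by its grip: it only spins while the lid is held, so do not let go and never twist on towards the red lock marks; leave the other things on the bench where they are.

Things in the scene. Friction and masses are not known exactly. Their poses are not given: they have to be found in the camera images.
- mini_centrifuge: White mini centrifuge, fixed to the bench; a tall incubator stands about 0.2 m to its right. Housing 181 mm (its x, from -117 to +64, round behind) by 128 mm (its y), deck 54 mm above the bench; origin on the bench under the axis of the round bowl, z up; transport lock on its -x side. The bowl wall, outer radius 58 mm, rises to a rim 78 mm above the bench.
- bowl_rim (a point): Point on the bowl's axis at rim height, 78 mm above the bench. Inside the wall lies an aluminium bayonet flange, 8 mm thick, top flush with the rim, bore radius 36.5 mm. Two slots for the lid's lugs cut it at the centrifuge's -x and +x sides. Below the flange lugs can turn only clockwise (seen from above).
- slot_front (a point): Middle of the front slot at rim height, 41 mm from the bowl's axis on the centrifuge's -x side; the back slot lies across the bowl. Both are 20 mm wide and open out to radius 45.5 mm. A black mark on the rim beside each shows its middle.
- green_mark (a point): Middle of the green short-spin arc of the front slot, on the rim 54 mm from the axis, 35 degrees clockwise (seen from above) from the slot's middle; the arc runs from 22 to 48 degrees. A red mark at 75 degrees is where the lock clicks. The back slot has the same marks.
- transport_lock (a joint): Travel of the transport lock in m: 0 to 0.005 locked, 0.024 at its free end stop. It slides along the centrifuge's -x, away from the bowl, against about 2 N of friction and stays where it is left. While locked, its orange tongue lies across the front slot under the flange and keeps the lid from going in.
- lock_grip (a point): Centre of the top of the lock's orange grip, 80 mm above the bench: an upright block on the deck, 14 mm along the slide, 24 mm along the centrifuge's y, 26 mm high. It is 77 mm from the bowl's axis when locked, 101 mm when free. Pinch it from above by its two sides that face the centrifuge's +y and -y.
- lid: Loose blue bayonet lid, about 140 g, standing on its spigot; origin at the centre of the spigot's underside. Spigot radius 34 mm (31.5 at its tapered foot), 18 mm deep; dark bevelled lugs at its lower edge at +x and -x, 14 mm wide, 8.5 mm high, out to radius 43 mm. Disc radius 50 mm, 18 to 26 mm up. It fits either way round; fully in, the disc rests on the flange, origin 60 mm above the bench.
- lid_grip (a point): Centre of the top of the lid's white bar grip, 56 mm above the lid's origin. The bar is 66 mm long along the lid's x, in line with the two lugs, 18 mm wide and 30 mm high above the disc; orange pointers on the disc's edge at both its ends.
- spin_ring (a joint): Angle (rad) of the sprung ring under the flange that the lugs push when the lid is twisted clockwise: 0 at rest, then the lid's twist from the slots' middle less about 0.07; end 1.25. The spring gives 0.1 N m at first, 0.2 N m half-way, and turns a released lid back. Extra resistance of the lock's plungers begins near 0.76; the lock clicks near 1.2.
- oil_bottle: Small brown bottle with black cap, 32 mm wide, 73 mm high; origin at the centre of its underside. Leave alone.
- sample_cup: Sample cup with red lid, 66 mm wide and high; origin at the centre of its underside. Leave alone.
- petri_dish: Closed petri dish, 70 mm wide, 15 mm high, lying flat; origin at the centre of its underside. Leave alone.

How it is judged:
By the outcome, as a careful person would: the job done as asked, in the order asked, and still so for the second after the job is handed in, while the arm keeps its last pose, push and grip.
It also fails if it takes over 58 s, if anything falls off the work surface, if the arm or the gripper's body presses on something with over 40 N, if the wrist force passes 120 N, or if a joint passes its speed limit or range.

### The arm

A 6-joint arm with a two-finger parallel gripper is mounted at the origin on a cart in front of the work surface, level with it; the furniture and walls round the work are solid. World frame = base frame: x ahead of the robot, y to its left, z up, the work surface at z = 0. Lengths are in m, angles in rad, forces in N, time in s.
With the tool pointing down it reaches from about 0.225 to 0.725 m from the base axis. Payload 3.1 kg.
Tool frame: the origin (TCP) lies midway between the tips of the shut fingers; the grasp point (between the pads) lies 19 mm behind it (robot.hold_point_z is the distance from the TCP to the grasp point, in m); y points along the fingers, z is the direction in which the jaws open and shut, and the axes are right-handed (so a half turn about y gives the same grasp; the last joint's range is limited). The gripper opens to 85 mm and grips with 20 to 120 N. Pads are 22 mm wide; open, the fingers measure 114 mm over their backs; the gripper's body (76 mm by 85 mm) begins 54 mm behind the grasp point. The pads swing forward as they close: fully open they stand 13 mm farther back than shut.
Start: joints at [1.043, 0.048, 0.099, 1.622, 0, 1.443], TCP at [0.204, 0.484, 0.2] pointing down, gripper open.
Joint ranges: [-2.91, 2.91], [-0.99, 1.94], [-1.21, 1.42], [-2.12, 2.29], [-1.49, 1.47], [-3.14, 3.14]. Speed limits (rad/s): [2.79, 2.79, 3.14, 3.14, 3.14, 3.14].

### API

Orientations are given as a unit quaternion [w, x, y, z].
In Python, from workcell import get_state, grab_frame, get_calibration, workorder, robot gives the robot as it stands.
- The arm moves only by the tool play_rows, never from a script. Its argument "rows" is a list of rows, each a list of 3 entries, a list of its own where there are three numbers: the turn, a rotation vector about the world's x, y, z in degrees, then the shift along the world's x, y, z in mm, then the finger opening in mm, from 0 to 85.4. In form: [[[ax, ay, az], [dx, dy, dz], claw], ...]. A call has 1 to 8 rows; each row shifts and turns the commanded pose from where the row before left it; what a row does not reach is not made up. A row lasts 1/8 s, in which the tool goes at most 62.5 mm and 10.7 degrees, less where a joint would pass 70% of its speed; a pose out of reach is approached as far as the arm can. A call is refused whole if a number of a shift passes 62.5 or a number of a turn 10.7, either way. A call with a gripper value outside its range is refused whole. The fingers move at their own pace and stop on an object; the grip force is fixed at half the most. Time passes only in rows, so rows that do not move let the fingers close. It gives the time, the measured TCP pose, the force and the opening at its end, in the units of the state.
- get_state(): the state, without advancing time (a new reading comes with each control period).
- grab_frame(name): name is "scene" or "top"; returns the picture (480x640x3 uint8, red, green, blue); there is no depth.
- get_calibration(name): a dict with "fov_y" (degrees; the focal length in pixels is half the picture's height over the tangent of half this angle, whatever the lens; pixels are square), "cx", "cy" (the principal point, pixels), "cam_to_world" (4x4, takes a point from camera to world coordinates). Camera axes: x right, y down, z forward; pixel columns grow to the right and rows downward; lengths in m; the calibration is good to about 2 mm. A picture is of the moment at which its call begins. get_calibration takes no time and is no camera call.
- workorder.job_done(): hands the job in, once; it reports no verdict.
The state is a dict: "t": time; "joints": joint angles; "qvel": joint speeds; "joint_torque": joint torques, N m; "eef_pos": TCP position; "ee_rot": TCP orientation; "contact_force": force on the tool from outside, world axes, zero at the start; "ft_torque": the same for the moment, N m; "width": opening from 0.0 (shut) to 1.0 (fully open).
Only numpy, scipy, OpenCV 4.12 (cv2) and the standard library are available. Lean on these libraries where they do the work, as an engineer would, in place of code of your own. Each camera call takes 0.05 s, during which the arm holds its last target. There are 200 camera calls.

## Working session

There is one attempt and no reset: what is moved stays moved. The work goes in short steps, Python scripts to look and compute and a tool call to move; the robot and the scene stay as the last step left them, time stands still between calls to the robot, and variables do not carry over. Pictures are saved under pics/ and viewed, on a budget of 10 in all, crops included, one or two more only if the job needs it, and the job is handed in when it is done.

Besides the shell and the picture viewer there is one more tool, called after "Request:" as name(argument=value, ...), one argument or row to a line, values as JSON. play_rows: Moves the arm, as the interface text tells. Its arguments: {"type":"object","properties":{"rows":{"type":"array"}},"required":["rows"]}

```bash
mkdir -p pics; cat > h.py <<'E'
import numpy as np, cv2
from workcell import get_state, grab_frame, get_calibration, workorder, robot
def ray(cam,u,v):
    c=get_calibration(cam); f=240/np.tan(np.radians(c['fov_y'])/2)
    M=np.array(c['cam_to_world']); d=M[:3,:3]@np.array([(u-c['cx'])/f,(v-c['cy'])/f,1.]); return M[:3,3],d
def plane(cam,u,v,z):
    o,d=ray(cam,u,v); return o+d*(z-o[2])/d[2]
def proj(cam,p):
    c=get_calibration(cam); f=240/np.tan(np.radians(c['fov_y'])/2)
    q=np.linalg.inv(np.array(c['cam_to_world']))@np.r_[p,1.]; return q[0]/q[2]*f+c['cx'],q[1]/q[2]*f+c['cy']
def snap(cam,name):
    im=grab_frame(cam); cv2.imwrite(f'pics/{name}.png',cv2.cvtColor(np.asarray(im),cv2.COLOR_RGB2BGR)); return np.asarray(im)
E
python3 - <<'E'
from h import *
for c in('scene','top'):
    snap(c,c+'0'); k=get_calibration(c); print(c,k['fov_y'],k['cx'],k['cy'],np.round(k['cam_to_world'],3).tolist(), [k2 for k2 in k])
s=get_state(); print(s)
E
```

```text
scene 45.04885291945178 310.49640208536647 239.03291563693733 [[0.704, -0.361, 0.612, -0.036], [-0.71, -0.387, 0.589, -0.378], [0.024, -0.849, -0.529, 0.601], [0.0, 0.0, 0.0, 1.0]] ['fov_y', 'cx', 'cy', 'cam_to_world']
top 47.006643788709674 309.6078353981851 241.52898955738453 [[-0.001, -0.996, 0.085, 0.489], [-1.0, 0.001, 0.008, 0.196], [-0.008, -0.085, -0.996, 0.924], [0.0, 0.0, 0.0, 1.0]] ['fov_y', 'cx', 'cy', 'cam_to_world']
{'t': 0.1, 'joints': array([ 1.04320550e+00,  4.86694314e-02,  9.77395235e-02,  1.62199361e+00,
       -2.44251526e-05,  1.44300383e+00]), 'qvel': array([ 0.0023238 , -0.000692  ,  0.00387559,  0.00109354, -0.00095633,
        0.00118437]), 'joint_torque': array([ 2.44482369e-03, -3.39851332e+01,  3.20936573e+01,  1.58243207e-02,
       -1.89716602e-04,  3.11661182e-06]), 'eef_pos': array([0.20404812, 0.48305123, 0.19913054]), 'ee_rot': array([-0.69231066,  0.69374033, -0.14064435,  0.14017658]), 'contact_force': array([-0.27636093, -0.61322844,  0.0411726 ]), 'ft_torque': array([-0.01992627,  0.04062903,  0.05213996]), 'width': 1.000140573129513}
```

View pics/top0.png

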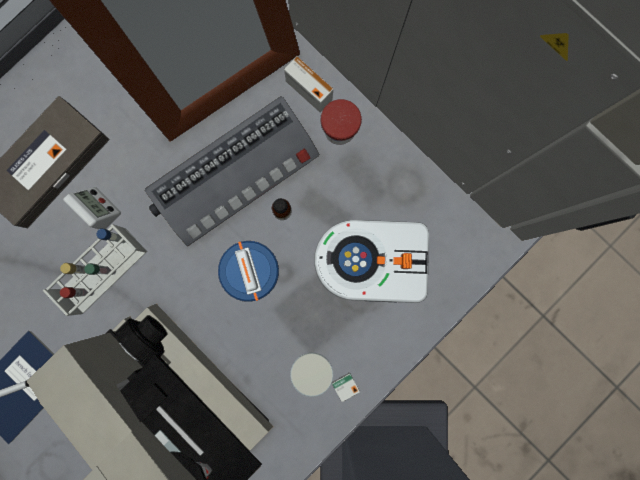

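View pics/scene0.png

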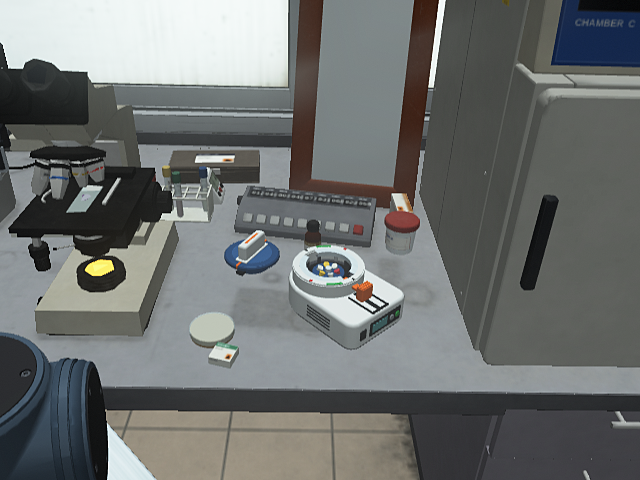

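```bash
python3 - <<'E'
from h import *
from scipy.spatial.transform import Rotation as R
im=cv2.imread('pics/top0.png'); cv2.imwrite('pics/crop0.png',cv2.resize(im[210:330,205:440],None,fx=3.4,fy=3.4,interpolation=cv2.INTER_CUBIC))
hsv=cv2.cvtColor(im,cv2.COLOR_BGR2HSV)
def blobs(lo,hi,n,z,mn=4):
    m=cv2.inRange(hsv,lo,hi); k,l,st,ce=cv2.connectedComponentsWithStats(m)
    for i in range(1,k):
        u,v=ce[i]
        if st[i,4]>=mn and 205<u<440 and 210<v<330: print(n,np.round(ce[i],1),st[i],np.round(plane('top',u,v,z)*1000,1))
blobs((3,150,120),(18,255,255),'orange',.08)
blobs((95,120,60),(115,255,255),'blue',.026,30)
blobs((50,120,60),(80,255,255),'green',.078)
blobs((0,150,100),(2,255,255),'red',.078); blobs((172,120,100),(180,255,255),'red',.078)
s=get_state(); print(R.from_quat(s['ee_rot'],scalar_first=True).as_matrix().round(3))
E
```

```text
orange [239.9 245. ] [239 242   3   7  14] [555.9 309.7  80. ]
orange [403.8 260.4] [394 253  18  16 191] [532.1  58.8  80. ]
orange [380.5 259.6] [377 256   8   8  62] [533.2  94.4  80. ]
orange [245.5 270. ] [242 259   8  23  40] [517.5 300.8  80. ]
orange [255.4 296.4] [254 293   4   8  16] [477.4 285.4  80. ]
blue [263.3 265.9] [ 242  241   36   58 1019] [526.  278.5  26. ]
blue [354.8 259.1] [338 243  34  33 528] [536.9 129.6  26. ]
blue [232.3 275.7] [219 244  36  57 987] [510.2 329.   26. ]
green [328.  237.5] [324 232  10  12  28] [567.5 174.4  78. ]
green [383.7 279.3] [379 273  10  13  32] [503.2  89.6  78. ]
red [347.5 224.5] [347 224   2   2   4] [587.6 144.3  78. ]
red [363.5 292.5] [363 292   2   2   4] [483.2 120.6  78. ]
red [363.  254.5] [361 252   5   6  26] [541.2 120.8  78. ]
[[ 0.921 -0.001  0.389]
 [-0.389 -0.002  0.921]
 [-0.    -1.    -0.002]]
```

View pics/crop0.png

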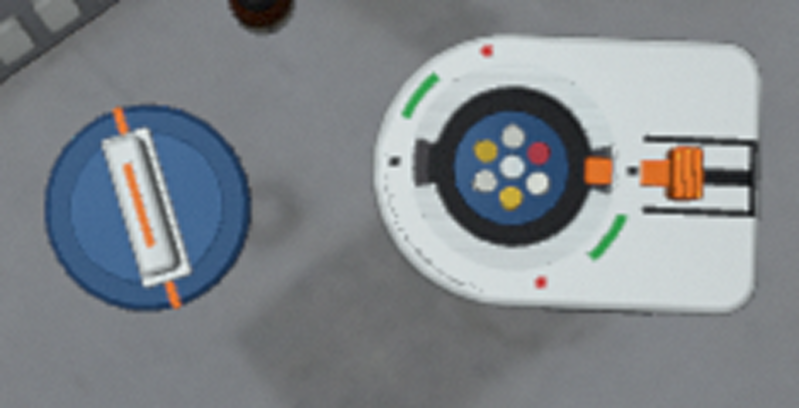

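```bash
python3 - <<'E'
from h import *
s=get_state();p=s['eef_pos']
print('tcp top',proj('top',p),'scene',proj('scene',p), 'tool up', proj('top',p+[0,0,.25]),proj('scene',p+[0,0,.25]))
a=plane('top',239.9,245,.026);b=plane('top',255.4,296.4,.026); print('lid',(a+b)/2*1000,np.degrees(np.arctan2(*(a-b)[1::-1])),np.linalg.norm(a-b))
for n,u,v,z in [('oil',282,208,.073),('petri',312,375,.015),('micro base corner',270,428,.02),('stage corner',210,470,.15),('knob',150,330,.1),('cup',341,120,.066)]: print(n,plane('top',u,v,z).round(3))
for n,u,v,z in [('base front right',147,332,0),('base back right',178,225,0.03),('base left',37,332,0)]: print(n,plane('scene',u,v,z).round(3))
E
```

```text
tcp top (np.float64(88.09733210627783), np.float64(514.2594225735552)) scene (np.float64(8.479452573562867), np.float64(186.06557410135753)) tool up (np.float64(-36.67826264871093), np.float64(638.8871536716943)) (np.float64(-41.11192243361643), np.float64(9.321446171765587))
lid [518.38346466 304.05232319  26.        ] 17.27074477312304 0.08753110778240669
oil [0.614 0.246 0.073]
petri [0.35  0.2   0.015]
micro base corner [0.267 0.267 0.02 ]
stage corner [0.243 0.338 0.15 ]
knob [0.428 0.439 0.1  ]
cup [0.756 0.153 0.066]
base front right [0.281 0.272 0.   ]
base back right [0.474 0.467 0.03 ]
base left [0.16  0.387 0.   ]
```

```bash
python3 - <<'E'
from h import *
a=cv2.imread('pics/scene0.png')[20:350,0:200]; b=cv2.imread('pics/top0.png')[280:480,0:290]
a=cv2.resize(a,None,fx=1.75,fy=1.75); b=cv2.resize(b,None,fx=1.5,fy=1.5)
o=np.zeros((580,790,3),np.uint8); o[:a.shape[0],:a.shape[1]]=a; o[:b.shape[0],352:352+b.shape[1]]=b
cv2.imwrite('pics/micro.png',o)
E
```

```text
(no output)
```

View pics/micro.png

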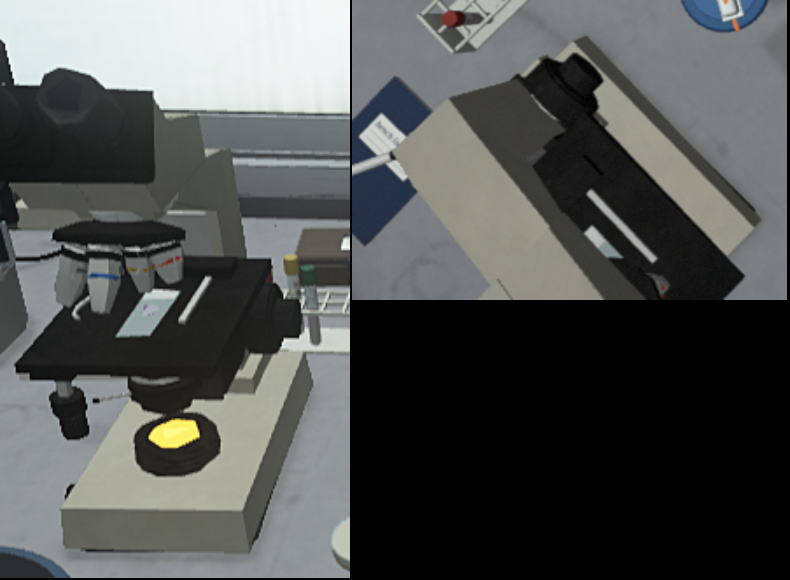

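```bash
python3 - <<'E'
from h import *
def tri(s,t):
    o1,d1=ray('scene',*s);o2,d2=ray('top',*t);A=np.c_[d1,-d2];k=np.linalg.lstsq(A,o2-o1,rcond=None)[0]
    p,q=o1+k[0]*d1,o2+k[1]*d2; return ((p+q)/2).round(3),np.linalg.norm(p-q).round(4)
print('stage FR',tri((136,232),(262,461)))
z=tri((136,232),(262,461))[0][2]
for uv in [(11,231),(136,232),(155,170)]: print('stage',plane('scene',*uv,z).round(3))
for zz in (.25,.3,.35,.4):
  print(zz,'head/eyep R-front-bottom',plane('scene',88,123,zz).round(3),'eyepiece',plane('scene',40,80,zz).round(3),'top beige corners',[plane('top',*uv,zz).round(3) for uv in[(65,347),(29,383)]])
from scipy.spatial.transform import Rotation as R
E
```

```text
stage FR (array([0.274, 0.259, 0.191]), np.float64(0.0156))
stage [0.159 0.366 0.191]
stage [0.279 0.251 0.191]
stage [0.403 0.401 0.191]
0.25 head/eyep R-front-bottom [0.358 0.517 0.25 ] eyepiece [0.4   0.795 0.25 ] top beige corners [array([0.419, 0.497, 0.25 ]), array([0.376, 0.539, 0.25 ])]
0.3 head/eyep R-front-bottom [0.302 0.389 0.3  ] eyepiece [0.338 0.628 0.3  ] top beige corners [array([0.424, 0.475, 0.3  ]), array([0.384, 0.514, 0.3  ])]
0.35 head/eyep R-front-bottom [0.246 0.262 0.35 ] eyepiece [0.276 0.461 0.35 ] top beige corners [array([0.429, 0.453, 0.35 ]), array([0.393, 0.488, 0.35 ])]
0.4 head/eyep R-front-bottom [0.189 0.134 0.4  ] eyepiece [0.214 0.293 0.4  ] top beige corners [array([0.435, 0.43 , 0.4  ]), array([0.401, 0.463, 0.4  ])]
```

Request:
play_rows(
  rows=[
    [[0, 0, 0], [-36, 10, 0], 85],
    [[0, 0, 0], [-36, 0, 0], 85],
    [[0, 0, 0], [-36, 0, 0], 85],
    [[0, 0, 0], [-36, 0, 0], 85],
    [[0, 0, 0], [-36, -20, 0], 85],
    [[0, 0, 0], [0, -45, 0], 85],
    [[0, 0, 0], [0, -45, 0], 85],
    [[0, 0, 0], [0, -45, 0], 85],
  ],
)

```text
t: 1.1
eef_pos: [0.024, 0.3369, 0.1996]
ee_rot: [-0.693, 0.693, -0.14, 0.14]
contact_force: [0.7, -0.1, 0.6]
width: 0.996
```

Request:
play_rows(
  rows=[
    [[0, 0, 0], [6, -45, 0], 85],
    [[0, 0, 0], [20, -35, 0], 85],
    [[0, 0, -5], [40, -15, 0], 85],
    [[0, 0, -5], [40, -20, 0], 85],
    [[0, 0, -5], [38, -30, 0], 85],
    [[0, 0, -5], [32, -32, 0], 85],
    [[0, 0, -5], [28, -40, 0], 85],
    [[0, 0, -5], [20, -42, 0], 85],
  ],
)

```text
t: 2.1
eef_pos: [0.249, 0.0781, 0.1997]
ee_rot: [0.633, -0.633, 0.316, -0.316]
contact_force: [0.1, 0.4, -0.9]
width: 0.996
```

Request:
play_rows(
  rows=[
    [[0, 0, -6.6], [30, -25, 0], 85],
    [[0, 0, -6.6], [45, 0, 0], 85],
    [[0, 0, -6.6], [45, 0, 0], 85],
    [[0, 0, -6.6], [45, 0, 0], 85],
    [[0, 0, -6.6], [45, 0, 0], 85],
    [[0, 0, -6.6], [45, 0, -20], 85],
    [[0, 0, 0], [25, 0, -20], 85],
    [[0, 0, 0], [0, 0, 0], 85],
  ],
)

```text
t: 3.1
eef_pos: [0.5274, 0.0545, 0.1567]
ee_rot: [0.487, -0.491, 0.512, -0.509]
contact_force: [-0.7, 0.3, -0.0]
width: 0.993
```

```bash
cat >> h.py <<'E'
from scipy.spatial.transform import Rotation as R
def st():
    s=get_state(); m=R.from_quat(s['ee_rot'],scalar_first=True).as_matrix()
    print('t',round(s['t'],2),'tcp',(s['eef_pos']*1000).round(1),'yaw',np.degrees(np.arctan2(m[1,2],m[0,2])).round(2),'down',m[:,1].round(3),'F',s['contact_force'].round(1),'M',s['ft_torque'].round(2),'w',round(85.4*s['width'],1)); return s
E
python3 - <<'E'
from h import *
st()
im=cv2.imread('pics/scene0.png'); hsv=cv2.cvtColor(im,cv2.COLOR_BGR2HSV)
m=cv2.inRange(hsv,(3,150,120),(18,255,255)); k,l,s,c=cv2.connectedComponentsWithStats(m)
for i in range(1,k):
  if s[i,4]>5 and 220<c[i][0]<420: print(c[i],s[i])
print(proj('scene',[.532,.055,.08]),proj('scene',[.535,.132,.078]),proj('top',[.532,.055,.08]),proj('scene',[.518,.303,.026]))
a=im[210:350,215:415]; cv2.imwrite('pics/c2.png',cv2.resize(a,None,fx=3.9,fy=3.9,interpolation=cv2.INTER_CUBIC))
E
```

```text
t 3.1 tcp [527.4  54.5 156.7] yaw -2.51 down [-0.006  0.    -1.   ] F [-0.7  0.3 -0. ] M [-0.01  0.08  0.06] w 84.8
[224.5 159.5] [223 159   4   2   6]
[409.18181818 206.13636364] [407 201   6  10  22]
[400.         208.42857143] [398 207   5   4  14]
[250.63636364 238.        ] [245 233  12  10  22]
[237.54545455 264.27272727] [236 262   5   6  11]
[363.0591716 289.1183432] [352 281  21  20 169]
[357.16666667 293.16666667] [357 291   2   5   6]
[228.33333333 355.66666667] [226 355   5   3   9]
(np.float64(363.0343991459723), np.float64(284.53332278186247)) (np.float64(327.4362549947151), np.float64(263.9324062619694)) (np.float64(406.2853574339783), np.float64(260.3831813905842)) (np.float64(250.9013817984104), np.float64(252.3059140466))
```

View pics/c2.png

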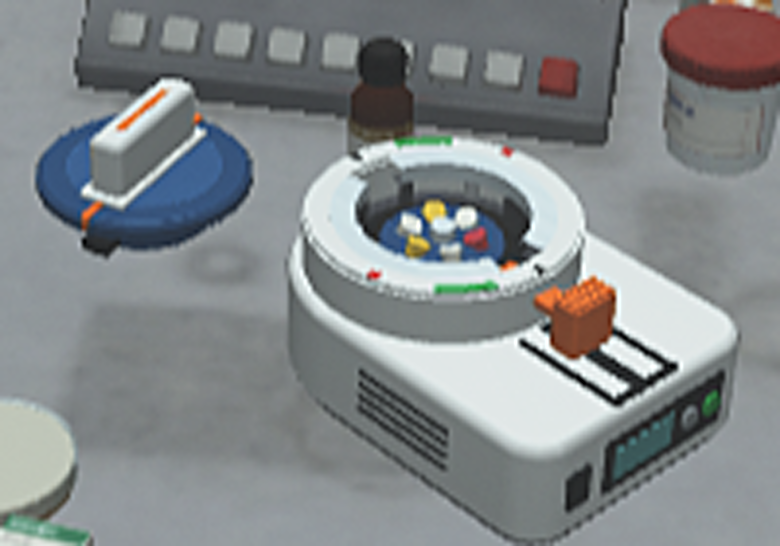

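Request:
play_rows(
  rows=[
    [[0, 0, 0], [4, 0, -30], 85],
    [[0, 0, 0], [1, 0, -30], 85],
    [[0, 0, 0], [0, 0, -25], 85],
    [[0, 0, 0], [0, 0, -13], 85],
    [[0, 0, 0], [0, 0, 0], 24],
    [[0, 0, 0], [0, 0, 0], 10],
    [[0, 0, 0], [0, 0, 0], 10],
    [[0, 0, 0], [0, 0, 0], 10],
  ],
)

```text
t: 4.1
eef_pos: [0.534, 0.0546, 0.0632]
ee_rot: [-0.489, 0.489, -0.51, 0.511]
contact_force: [0.1, -0.3, 0.0]
width: 0.139
```

```bash
python3 - <<'E'
from h import *
im=snap('scene','s1')
st()
a=im[180:340,270:450,::-1]; cv2.imwrite('pics/c3.png',cv2.resize(a,None,fx=3.7,fy=3.7,interpolation=cv2.INTER_CUBIC))
E
```

```text
t 4.15 tcp [533.9  54.6  62.9] yaw -2.51 down [ 0.001 -0.    -1.   ] F [ 0.4 -0.3 -0.4] M [ 0.01  0.   -0.03] w 10.3
```

View pics/c3.png

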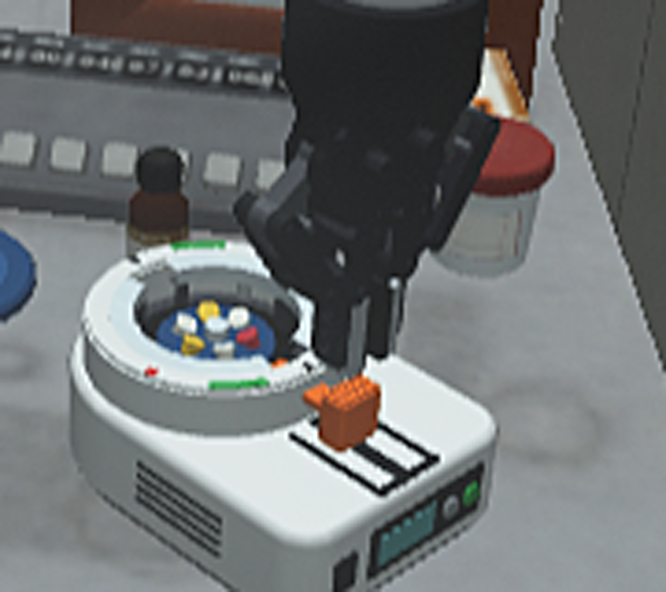

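```bash
python3 - <<'E'
from h import *
im=snap('top','t1')
s=st(); print('tcp px scene',proj('scene',s['eef_pos']),'top',proj('top',s['eef_pos']))
for z in(.06,.08,.1): print(z,plane('scene',367,279,z).round(3))
print(s['joints'])
a=im[200:330,300:450,::-1]; cv2.imwrite('pics/c4.png',cv2.resize(a,None,fx=4,fy=4,interpolation=cv2.INTER_CUBIC))
E
```

```text
t 4.2 tcp [533.7  54.6  62.7] yaw -2.51 down [ 0.001 -0.    -1.   ] F [-0.5  0.3  0.3] M [ 0.02 -0.01 -0.  ] w 10.0
tcp px scene (np.float64(363.1468041493383), np.float64(293.29042642295343)) top (np.float64(404.6853911004349), np.float64(259.8513481769958))
0.06 [0.57  0.077 0.06 ]
0.08 [0.547 0.06  0.08 ]
0.1 [0.525 0.043 0.1  ]
[-2.31047394e-02  9.09459999e-02 -1.29219679e-01  1.34983110e+00
  1.53524755e-05  1.59142825e+00]
```

View pics/c4.png

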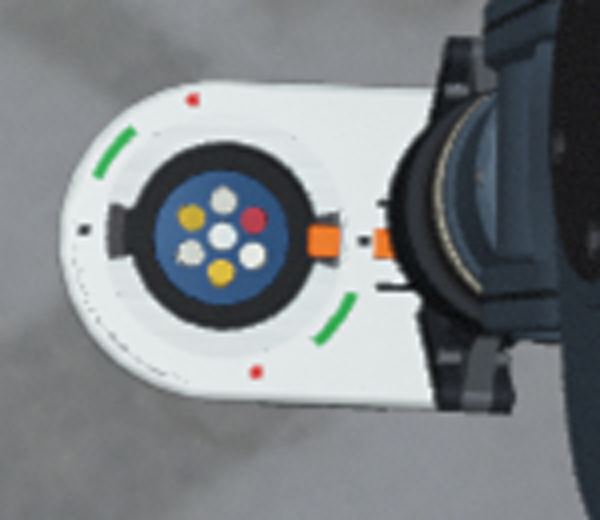

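```bash
python3 - <<'E'
from h import *
for z in(.063,.085,.1,.15,.2,.25,.3): print(z,np.round(proj('top',[.534,.0546,z]),1),np.round(proj('scene',[.534,.0546,z]),1))
a=cv2.imread('pics/s1.png')[100:320,300:440]; cv2.imwrite('pics/c5.png',cv2.resize(a,None,fx=2.7,fy=2.7,interpolation=cv2.INTER_CUBIC))
st()
E
```

```text
0.063 [404.7 259.7] [363.3 293.1]
0.085 [407.1 258.9] [364.3 281.4]
0.1 [408.8 258.4] [365.1 273.3]
0.15 [414.9 256.4] [367.6 245.3]
0.2 [421.8 254.2] [370.3 215.4]
0.25 [429.8 251.7] [373.2 183.5]
0.3 [439.  248.7] [376.3 149.3]
t 4.2 tcp [533.7  54.6  62.7] yaw -2.51 down [ 0.001 -0.    -1.   ] F [-0.5  0.3  0.3] M [ 0.02 -0.01 -0.  ] w 10.0
```

```bash
python3 - <<'E'
from h import *
print({k:getattr(robot,k) for k in dir(robot) if not k.startswith('_')})
E
```

```text
{'IKError': <class 'workcell.IKError'>, 'hold_point_z': 0.0187}
```

View pics/c5.png

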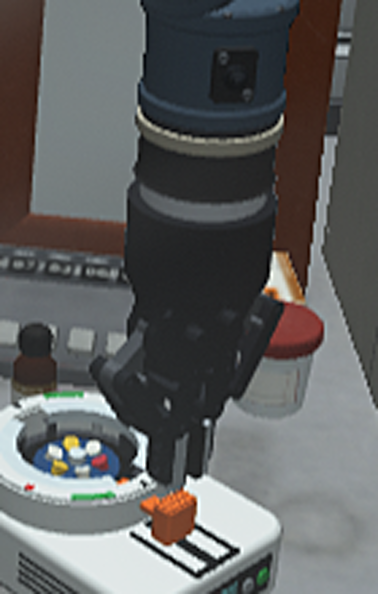

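Request:
play_rows(
  rows=[
    [[0, 0, 0], [-1, 0, 0], 70],
    [[0, 0, 0], [0, 0, 0], 70],
    [[0, 0, 0], [0, 0, 0], 70],
    [[0, 0, 0], [0, 0, 0], 70],
    [[0, 0, 0], [0, 0, -10], 70],
    [[0, 0, 0], [0, 0, 0], 40],
    [[0, 0, 0], [0, 0, 0], 40],
    [[0, 0, 0], [0, 0, 0], 40],
  ],
)

```text
t: 5.2
eef_pos: [0.5324, 0.0546, 0.0523]
ee_rot: [-0.489, 0.489, -0.511, 0.511]
contact_force: [-0.2, -0.5, -0.3]
width: 0.471
```

```bash
python3 - <<'E'
from h import *
im=snap('scene','s2'); st()
a=im[180:340,290:450,::-1]; cv2.imwrite('pics/c6.png',cv2.resize(a,None,fx=3.7,fy=3.7,interpolation=cv2.INTER_CUBIC))
E
```

```text
t 5.25 tcp [532.5  54.6  52.4] yaw -2.51 down [ 0.  0. -1.] F [ 0.4  0.1 -0.4] M [-0.04  0.04  0.06] w 40.4
```

View pics/c6.png

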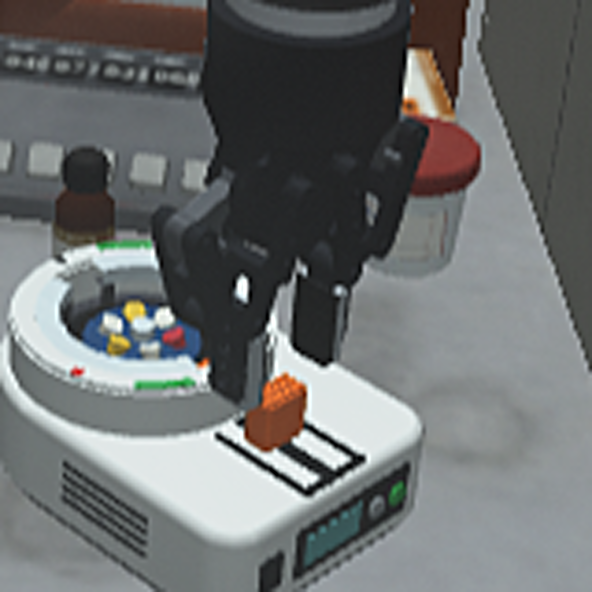

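```bash
python3 - <<'E'
from h import *
for x in(.507,.558):
  for z in(.055,.065,.075,.085): print(x,z,[np.round((np.array(proj('scene',[x,y,z]))-[290,180])*3.7,0).tolist() for y in(.0436,.0546,.0656)])
print(proj('scene',[.281,.272,0]),proj('top',[.64,.1,0]))
E
```

```text
0.507 0.055 [[247.0, 474.0], [227.0, 462.0], [207.0, 449.0]]
0.507 0.065 [[249.0, 454.0], [228.0, 442.0], [208.0, 430.0]]
0.507 0.075 [[251.0, 435.0], [230.0, 423.0], [210.0, 411.0]]
0.507 0.085 [[252.0, 415.0], [232.0, 403.0], [211.0, 391.0]]
0.558 0.055 [[327.0, 421.0], [306.0, 410.0], [287.0, 398.0]]
0.558 0.065 [[329.0, 402.0], [308.0, 391.0], [288.0, 379.0]]
0.558 0.075 [[331.0, 383.0], [310.0, 371.0], [290.0, 360.0]]
0.558 0.085 [[333.0, 363.0], [312.0, 352.0], [292.0, 341.0]]
(np.float64(146.83411946645305), np.float64(331.9134943228768)) (np.float64(370.745632900272), np.float64(198.9519935583557))
```

Request:
play_rows(
  rows=[
    [[0, 0, 0], [0, 0, -6], 50],
    [[0, 0, 0], [0, 0, -6], 50],
    [[0, 0, 0], [0, 0, -4], 50],
    [[0, 0, 0], [0, 0, 0], 20],
    [[0, 0, 0], [0, 0, 0], 10],
    [[0, 0, 0], [0, 0, 0], 10],
    [[0, 0, 0], [0, 0, 0], 10],
    [[0, 0, 0], [0, 0, 0], 10],
  ],
)

```text
t: 6.25
eef_pos: [0.5327, 0.0546, 0.0363]
ee_rot: [-0.489, 0.489, -0.511, 0.511]
contact_force: [1.7, 0.3, -1.3]
width: 0.26
```

```bash
python3 - <<'E'
from h import *
im=snap('scene','s3'); st()
a=im[180:340,290:450,::-1]; cv2.imwrite('pics/c7.png',cv2.resize(a,None,fx=3.7,fy=3.7,interpolation=cv2.INTER_CUBIC))
E
```

```text
t 6.3 tcp [532.7  54.5  36.3] yaw -2.51 down [ 0.001 -0.    -1.   ] F [ 1.6 -0.7 -2.7] M [-0.08 -0.3   0.05] w 21.9
```

Request:
play_rows(
  rows=[
    [[0, 0, 0], [0, -3, 0], 10],
    [[0, 0, 0], [0, -4, 0], 10],
    [[0, 0, 0], [-0.3, -4, 0], 10],
    [[0, 0, 0], [-0.3, -4, 0], 10],
    [[0, 0, 0], [-0.3, -4, 0], 10],
    [[0, 0, 0], [0, -3, 0], 10],
    [[0, 0, 0], [0, -2, 0], 10],
    [[0, 0, 0], [0, 0, 0], 10],
  ],
)

```text
t: 7.3
eef_pos: [0.5318, 0.0323, 0.0363]
ee_rot: [0.49, -0.488, 0.512, -0.51]
contact_force: [3.1, 6.0, -3.6]
width: 0.256
```

Request:
play_rows(
  rows=[
    [[0, 0, 0], [0, -1.5, 0], 10],
    [[0, 0, 0], [0, -1.5, 0], 10],
    [[0, 0, 0], [0, 0, 0], 10],
  ],
)

```text
t: 7.68
eef_pos: [0.5317, 0.0324, 0.0362]
ee_rot: [0.492, -0.487, 0.513, -0.508]
contact_force: [4.3, 12.7, -2.1]
width: 0.256
```

Request:
play_rows(
  rows=[
    [[0, 0, 0], [0, 2.5, 0], 10],
    [[0, 0, 0], [0, 0, 0], 60],
    [[0, 0, 0], [0, 0, 0], 60],
    [[0, 0, 0], [0, 0, 0], 60],
    [[0, 0, 0], [0, 0, 25], 60],
    [[0, 0, 0], [0, 0, 40], 60],
    [[0, 0, 0], [0, 20, 30], 60],
    [[0, 0, 10], [0, 40, 0], 60],
  ],
)

```text
t: 8.68
eef_pos: [0.5341, 0.0892, 0.1353]
ee_rot: [0.533, -0.53, 0.464, -0.468]
contact_force: [-0.4, 0.8, -0.2]
width: 0.703
```

Request:
play_rows(
  rows=[
    [[0, 0, 10], [0, 40, 0], 60],
    [[0, 0, 10], [0, 40, 0], 60],
    [[0, 0, 10], [0, 40, 0], 60],
    [[0, 0, 10], [-4, 40, 0], 60],
    [[0, 0, 10], [-5, 30, 0], 60],
    [[0, 0, 10], [-4, 20, 0], 60],
    [[0, 0, 10], [0, 0, 0], 60],
    [[0, 0, 10], [0, 0, 0], 60],
  ],
)

```text
t: 9.68
eef_pos: [0.5183, 0.3, 0.1311]
ee_rot: [-0.707, 0.707, -0.013, 0.013]
contact_force: [-0.0, -0.2, -0.3]
width: 0.706
```

Request:
play_rows(
  rows=[
    [[0, 0, 10], [0, 0, 0], 60],
    [[0, 0, 10], [0, 0, 0], 60],
    [[0, 0, 0], [0, 0, 0], 60],
  ],
)

```text
t: 10.05
eef_pos: [0.5185, 0.2996, 0.1312]
ee_rot: [-0.699, 0.699, 0.107, -0.107]
contact_force: [-0.9, 0.0, 0.2]
width: 0.704
```

```bash
python3 - <<'E'
from h import *
im=snap('top','t2'); st()
hsv=cv2.cvtColor(im[:,:,::-1].copy(),cv2.COLOR_BGR2HSV)
def blobs(lo,hi,n,z,mn=4):
    m=cv2.inRange(hsv,lo,hi); k,l,st_,ce=cv2.connectedComponentsWithStats(m)
    for i in range(1,k):
        u,v=ce[i]
        if st_[i,4]>=mn and 205<u<440 and 210<v<330: print(n,np.round(ce[i],1),st_[i],np.round(plane('top',u,v,z)*1000,1))
blobs((3,150,120),(18,255,255),'orange',.08)
blobs((50,120,60),(80,255,255),'green',.078)
a=im[200:340,190:440,::-1]; cv2.imwrite('pics/c8.png',cv2.resize(a,None,fx=3.2,fy=3.2,interpolation=cv2.INTER_CUBIC))
E
```

```text
t 10.1 tcp [518.5 299.7 131.2] yaw 107.3 down [-0. -0. -1.] F [ 0.2 -0.   0. ] M [ 0.06 -0.04 -0.04] w 59.8
orange [412.5 260.9] [394 254  33  15 294] [531.2  45.6  80. ]
orange [255.4 296.4] [254 293   4   8  16] [477.4 285.4  80. ]
green [328.  237.5] [324 232  10  12  28] [567.5 174.4  78. ]
green [383.5 279.5] [379 274  10  12  31] [502.9  89.8  78. ]
```

View pics/c8.png

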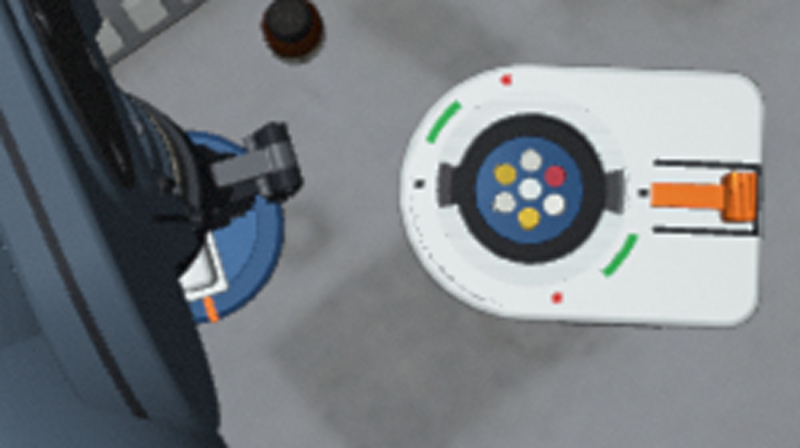

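Request:
play_rows(
  rows=[
    [[0, 0, 0], [0, 4, -35], 60],
    [[0, 0, 0], [0, 0, -35], 60],
    [[0, 0, 0], [0, 0, -25], 60],
    [[0, 0, 0], [0, 0, -16], 60],
    [[0, 0, 0], [0, 0, -10], 60],
    [[0, 0, 0], [0, 0, 0], 10],
    [[0, 0, 0], [0, 0, 0], 5],
    [[0, 0, 0], [0, 0, 0], 5],
  ],
)

```text
t: 11.1
eef_pos: [0.5197, 0.3046, 0.0118]
ee_rot: [0.699, -0.699, -0.108, 0.106]
contact_force: [2.1, -0.4, 2.3]
width: 0.188
```

Request:
play_rows(
  rows=[
    [[0, 0, 0], [0, 0, 0], 5],
    [[0, 0, 0], [0, 0, 0], 5],
    [[0, 0, 0], [0, 0, 0], 5],
  ],
)

```text
t: 11.48
eef_pos: [0.5197, 0.3046, 0.0118]
ee_rot: [0.699, -0.699, -0.109, 0.106]
contact_force: [1.1, 0.4, 6.1]
width: 0.188
```

Request:
play_rows(
  rows=[
    [[0, 0, 0], [0, 0, 15], 5],
    [[0, 0, 0], [0, 0, 35], 5],
    [[0, 0, 0], [0, 0, 35], 5],
    [[0, 0, 0], [0, 0, 20], 5],
    [[0, 0, 8], [2, -20, 0], 5],
    [[0, 0, 9], [3, -30, 0], 5],
    [[0, 0, 9], [3, -30, 0], 5],
    [[0, 0, 9], [3, -30, 0], 5],
  ],
)

```text
t: 12.48
eef_pos: [0.5287, 0.1931, 0.1149]
ee_rot: [0.634, -0.633, -0.314, 0.315]
contact_force: [-0.1, 0.3, -1.9]
width: 0.19
```

Request:
play_rows(
  rows=[
    [[0, 0, 9], [2, -30, 0], 5],
    [[0, 0, 9], [2, -20, 0], 5],
    [[0, 0, 9], [1, -11, 0], 5],
    [[0, 0, 8.5], [0, 0, 0], 5],
    [[0, 0, 0], [0, 0, 0], 5],
    [[0, 0, 0], [0, 0, 0], 5],
  ],
)

```text
t: 13.22
eef_pos: [0.5341, 0.1332, 0.1151]
ee_rot: [0.509, -0.509, -0.491, 0.491]
contact_force: [-0.1, 0.5, -1.1]
width: 0.194
```

```bash
python3 - <<'E'
from h import *
im=snap('scene','s4'); im2=snap('top','t4'); st()
a=cv2.resize(im[150:340,270:440,::-1],None,fx=2.4,fy=3*.8,interpolation=cv2.INTER_CUBIC);b=cv2.resize(im2[190:340,290:440,::-1],None,fx=2.5,fy=2.5,interpolation=cv2.INTER_CUBIC)
o=np.zeros((460,790,3),np.uint8);o[:a.shape[0],:a.shape[1]]=a;o[:b.shape[0],410:410+b.shape[1]]=b;cv2.imwrite('pics/c9.png',o)
E
```

```text
t 13.32 tcp [534.2 133.3 115.1] yaw 177.94 down [-0. -0. -1.] F [-1.4 -0.8 -1.6] M [-0.03  0.01 -0.  ] w 16.2
```

View pics/c9.png

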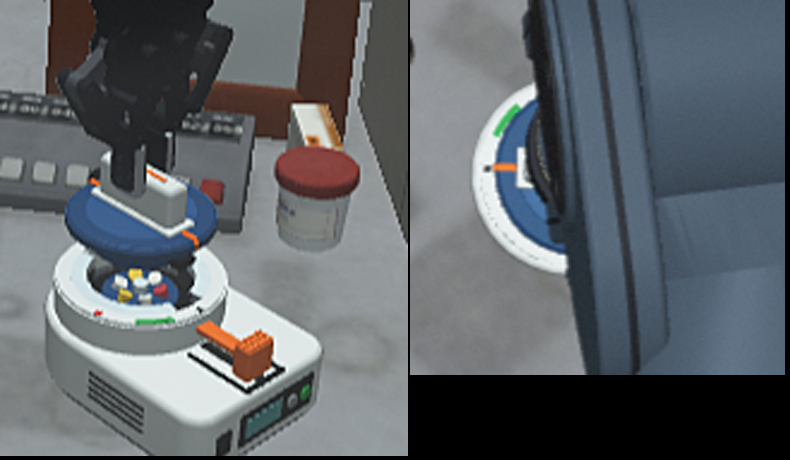

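```bash
python3 - <<'E'
from h import *
def bl(name,cam,lo,hi,box,z,mn=3):
    hsv=cv2.cvtColor(cv2.imread('pics/'+name),cv2.COLOR_BGR2HSV); m=cv2.inRange(hsv,lo,hi); k,l,s,c=cv2.connectedComponentsWithStats(m)
    for i in range(1,k):
        u,v=c[i]
        if s[i,4]>=mn and box[0]<u<box[1] and box[2]<v<box[3]: print(name,lo[0],c[i].round(1),s[i].tolist(),(plane(cam,u,v,z)*1000).round(1))
O=((3,120,100),(20,255,255));G=((50,100,60),(85,255,255));Rr=((170,120,80),(180,255,255));B=((95,120,50),(115,255,255))
bl('s0.png' if 0 else 'scene0.png','scene',*G,(280,370,230,300),.078)
bl('scene0.png','scene',*Rr,(280,370,230,300),.078)
bl('scene0.png','scene',(0,120,80),(2,255,255),(280,370,230,300),.078)
bl('s4.png','scene',*O,(290,360,210,265),.129)
bl('s4.png','scene',*B,(290,360,210,265),.129,50)
bl('t4.png','top',*O,(300,350,230,280),.129)
# extreme edges of blue disc in scene: disc rim silhouette
hsv=cv2.cvtColor(cv2.imread('pics/s4.png'),cv2.COLOR_BGR2HSV); m=cv2.inRange(hsv,*B); m[:215]=0;m[262:]=0;m[:,:294]=0;m[:,362:]=0
ys,xs=np.nonzero(m); print('ext',xs.min(),xs.max(),ys.min(),ys.max())
for zz in(.121,.125,.129):
  a=np.radians(np.arange(0,360,1)); P=np.array([proj('scene',[.534+.05*np.cos(t),.1335+.05*np.sin(t),zz]) for t in a]); print(zz,P.min(0).round(1),P.max(0).round(1))
E
```

```text
scene0.png 50 [323.3 245.6] [316, 245, 15, 2, 25] [569.7 174.3  78. ]
scene0.png 50 [333.7 283.4] [327, 282, 16, 3, 28] [503.8  89.4  78. ]
scene0.png 170 [336.2 270.4] [334, 269, 5, 4, 15] [532.  110.1  78. ]
scene0.png 0 [344.7 248.3] [344, 248, 2, 2, 3] [589.6 143.9  78. ]
scene0.png 0 [310. 280.] [309, 280, 3, 1, 3] [483.7 120.4  78. ]
s4.png 3 [334.6 222.8] [331, 221, 8, 5, 10] [573.5 155.1 129. ]
s4.png 3 [309.  225.4] [307, 224, 5, 4, 11] [537.3 177.6 129. ]
s4.png 3 [357. 231.] [356, 230, 3, 3, 3] [580.6 113.5 129. ]
s4.png 3 [349.5 249.1] [346, 246, 7, 8, 22] [532.2  86.5 129. ]
s4.png 95 [317.9 244.3] [297, 227, 54, 29, 694] [507.1 128.4 129. ]
s4.png 95 [353.3 238.6] [348, 227, 13, 25, 197] [559.2 102.4 129. ]
t4.png 3 [327.4 256.4] [323, 255, 10, 3, 21] [535.3 176.7 129. ]
ext 297 360 227 261
0.121 [295.4 224.8] [359.4 258.9]
0.125 [295.4 222.7] [359.6 256.7]
0.129 [295.4 220.5] [359.8 254.4]
```

Request:
play_rows(
  rows=[
    [[0, 0, 0], [2, 0.3, -10], 5],
    [[0, 0, 0], [0, 0, -10], 5],
    [[0, 0, 0], [0, 0, -5], 5],
    [[0, 0, 0], [0, 0, -3], 5],
    [[0, 0, 0], [0, 0, -3], 5],
    [[0, 0, 0], [0, 0, 0], 5],
  ],
)

```text
t: 14.08
eef_pos: [0.5364, 0.1334, 0.0841]
ee_rot: [0.509, -0.509, -0.491, 0.491]
contact_force: [-0.1, 0.3, -2.8]
width: 0.192
```

Request:
play_rows(
  rows=[
    [[0, 0, 0], [0, 0, -3], 5],
    [[0, 0, 0], [0, 0, -3], 5],
    [[0, 0, 0], [0, 0, -2], 5],
    [[0, 0, 0], [0, 0, -2], 5],
    [[0, 0, 0], [0, 0, 0], 5],
  ],
)

```text
t: 14.7
eef_pos: [0.5363, 0.1334, 0.074]
ee_rot: [0.509, -0.509, -0.491, 0.491]
contact_force: [-0.7, -0.0, -1.4]
width: 0.185
```

Request:
play_rows(
  rows=[
    [[0, 0, 0], [0, 0, -1], 5],
    [[0, 0, 0], [0, 0, -1], 5],
    [[0, 0, 0], [0, 0, -1], 5],
    [[0, 0, 0], [0, 0, 0], 5],
  ],
)

```text
t: 15.2
eef_pos: [0.5366, 0.1334, 0.0718]
ee_rot: [-0.509, 0.509, 0.491, -0.491]
contact_force: [-1.0, -0.6, 1.4]
width: 0.196
```

Request:
play_rows(
  rows=[
    [[0, 0, -4], [0, 0, 0], 5],
    [[0, 0, -4], [0, 0, 0], 5],
    [[0, 0, -4], [0, 0, 0], 5],
    [[0, 0, -4], [0, 0, 0], 5],
    [[0, 0, 0], [0, 0, 0], 5],
  ],
)

```text
t: 15.82
eef_pos: [0.5364, 0.1336, 0.0718]
ee_rot: [0.572, -0.572, -0.416, 0.416]
contact_force: [-1.2, -0.3, 3.1]
width: 0.191
```

```bash
python3 -c "
from h import *
st()"
```

```text
t 15.82 tcp [536.4 133.6  71.8] yaw 162.05 down [ 0.  0. -1.] F [-1.2 -0.3  3.1] M [0.1  0.47 0.04] w 16.3
```

Request:
play_rows(
  rows=[
    [[0, 0, -4], [0, 0, 0], 5],
    [[0, 0, -4], [0, 0, 0], 5],
    [[0, 0, -4], [0, 0, 0], 5],
    [[0, 0, -4], [0, 0, 0], 5],
    [[0, 0, -3], [0, 0, 0], 5],
    [[0, 0, 0], [0, 0, 0], 5],
    [[0, 0, 0], [0, 0, 0], 5],
  ],
)

```text
t: 16.7
eef_pos: [0.5369, 0.1334, 0.0718]
ee_rot: [-0.632, 0.633, 0.316, -0.316]
contact_force: [-1.2, -0.3, 3.1]
width: 0.187
```

```bash
python3 - <<'E'
from h import *
im=snap('scene','s5'); im2=snap('top','t5'); st()
a=cv2.resize(im[190:340,280:420,::-1],None,fx=3.6,fy=3.6,interpolation=cv2.INTER_CUBIC);b=cv2.resize(im2[200:330,310:410,::-1],None,fx=2.8,fy=2.8,interpolation=cv2.INTER_CUBIC)
o=np.zeros((560,800,3),np.uint8);o[:a.shape[0],:a.shape[1]]=a;o[:b.shape[0],515:515+b.shape[1]]=b;cv2.imwrite('pics/c10.png',o)
E
```

```text
t 16.8 tcp [536.8 133.3  71.8] yaw 143.04 down [ 0.001 -0.    -1.   ] F [-1.8 -2.   5.2] M [-0.11  0.37  0.2 ] w 16.4
```

View pics/c10.png

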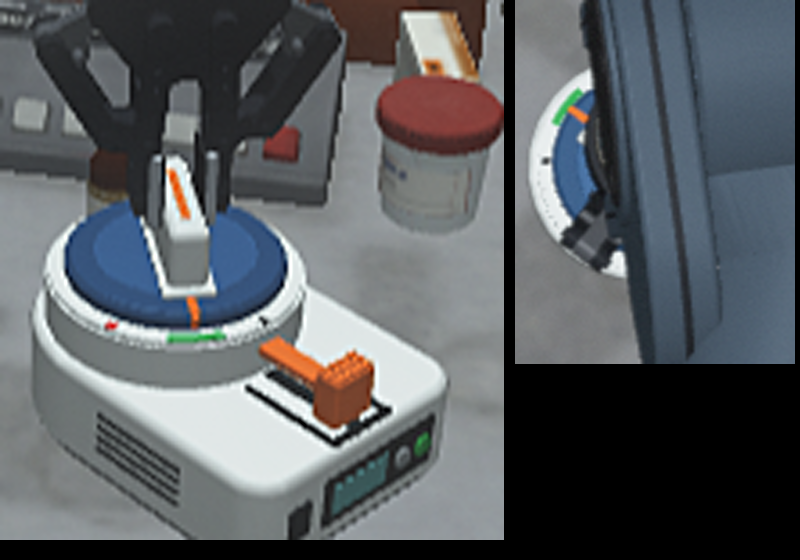

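Request:
play_rows(
  rows=[
    [[0, 0, 0], [0, 0, 0], 5],
    [[0, 0, 0], [0, 0, 0], 5],
    [[0, 0, 0], [0, 0, 0], 5],
    [[0, 0, 0], [0, 0, 0], 5],
  ],
)

```text
t: 17.3
eef_pos: [0.5369, 0.1333, 0.0718]
ee_rot: [-0.633, 0.633, 0.316, -0.315]
contact_force: [-0.5, -1.1, 5.1]
width: 0.192
```

```bash
python3 -c "
from h import *
st(); print(workorder.job_done())"
```

```text
t 17.3 tcp [536.9 133.3  71.8] yaw 143.03 down [ 0.001 -0.    -1.   ] F [-0.5 -1.1  5.1] M [-0.15  0.31  0.22] w 16.4
the job is handed in; nothing more can be done
None
```

I handed the job in at 17.3 s with the gripper still holding the lid in the green arcs.

- **Transport lock:** I pulled it out until it stopped. It moved 22 mm, and pulling another 3 mm only raised the force to about 13 N. A picture then showed the front slot clear.
- **Lid:** I picked it up by its bar, turned it to the slots and lowered it. It seated at the expected height with only a few newtons of contact.
- **Twist:** I turned it clockwise 35°. The last pictures show both orange pointers in the green arcs with the lid flat. The moment of about 0.2 N m matches the spring half-way, and the pose held steady before hand-in.

Checks that disagreed:
- **Tip height:** The finger tips stood about 20 mm higher than the reported tool position implies. The first pinch of the lock closed above it and touched nothing. I corrected the heights from the pictures.
- **Opening:** The gripper opening read about 2 mm under the true width of the gripped parts.
- **Pictures:** I viewed 12, two over the budget of 10.

The other things on the bench were not touched.

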